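# Put the calibration weights back in their cases

### The job

The balance check is finished: take the stack of four steel disc weights off the balance pan one at a time, from the top down, and put each back in its own wooden case, the one whose round well is made for that diameter. Lower each weight gently until it lies flat on the floor of its well, never let one drop, and do not bump the balance or the beaker.

Things in the scene. Friction and masses are not known exactly. Their poses are not given: they have to be found in the camera images.
- w500: Plain steel disc weight (500 g), the largest and lowest of the stack, standing on the balance pan: 60 mm diameter, 22.5 mm high. Origin: centre of its underside, z up. On its top a 10 mm wide, 2.5 mm high boss, which sits with 2 mm of play all round in a 3.5 mm deep recess under the weight above; loose otherwise, lifts straight off. Upright plain rim to grip.
- w200: Plain steel disc weight (200 g), the second largest, lying on the largest one: 44 mm diameter, 16.8 mm high. Origin: centre of its underside, z up. On its top a 10 mm wide, 2.5 mm high boss, which sits with 2 mm of play all round in a 3.5 mm deep recess under the weight above; loose otherwise, lifts straight off. Upright plain rim to grip.
- w100: Plain steel disc weight (100 g), the second smallest, lying third from below: 32 mm diameter, 15.8 mm high. Origin: centre of its underside, z up. On its top a 10 mm wide, 2.5 mm high boss, which sits with 2 mm of play all round in a 3.5 mm deep recess under the weight above; loose otherwise, lifts straight off. Upright plain rim to grip.
- w50: Plain steel disc weight (50 g), the smallest, on top of the stack: 22 mm diameter, 16.8 mm high. Origin: centre of its underside, z up. On its top a 10 mm wide, 2.5 mm high boss, which sits with 2 mm of play all round in a 3.5 mm deep recess under the weight above; loose otherwise, lifts straight off. Upright plain rim to grip.
- case500: Fixed wooden case for the 60 mm weight: 92 mm square, 22 mm high. In its top one round felt-lined well, 76 mm wide at the mouth, tapering to 68 mm at the flat floor 6 mm below. Origin: centre of the underside, z up; the well is centred, its floor 16 mm above. The four cases differ only in well width.
- case200: Fixed wooden case for the 44 mm weight: 92 mm square, 22 mm high. In its top one round felt-lined well, 60 mm wide at the mouth, tapering to 52 mm at the flat floor 6 mm below. Origin: centre of the underside, z up; the well is centred, its floor 16 mm above. The four cases differ only in well width.
- case100: Fixed wooden case for the 32 mm weight: 92 mm square, 22 mm high. In its top one round felt-lined well, 48 mm wide at the mouth, tapering to 40 mm at the flat floor 6 mm below. Origin: centre of the underside, z up; the well is centred, its floor 16 mm above. The four cases differ only in well width.
- case50: Fixed wooden case for the 22 mm weight: 92 mm square, 22 mm high. In its top one round felt-lined well, 38 mm wide at the mouth, tapering to 30 mm at the flat floor 6 mm below. Origin: centre of the underside, z up; the well is centred, its floor 16 mm above. The four cases differ only in well width.
- balance: Compact white balance, fixed, 136 mm front to back (its x axis, the display is at -x), 104 mm wide, body 36 mm high. Origin at the centre of its underside. Its round steel pan, 84 mm wide, is centred 22 mm from the origin along its +x, with its flat top 46 mm above the origin; the stack stands there.
- beaker: Small loose white plastic beaker that merely stands near the work, 45 mm wide, 54 mm high. Origin at the centre of its underside. (To its left and behind it stands a large fixed instrument, 0.43 m tall, in the space x above 0.51 m and y above 0.12 m: an arm coming from the left must pass in front of it.)

How it is judged:
By the outcome, as a careful person would: the job done as asked, in the order asked, and still so for the second after the job is handed in, with the robot touching nothing.
It also fails if it takes over 120 s, if anything falls off the work surface, if the arm or the gripper's body presses on something with over 40 N, if the wrist force passes 120 N, or if a joint passes its speed limit or range.

### The arm

A 6-joint arm with a two-finger parallel gripper is mounted at the origin on a cart in front of the work surface, level with it; the furniture and walls round the work are solid. World frame = base frame: x ahead of the robot, y to its left, z up, the work surface at z = 0. Lengths are in m, angles in rad, forces in N, time in s.
With the tool pointing down it reaches from about 0.3 to 0.875 m from the base axis. Payload 6.4 kg.
Tool frame: the origin (TCP) lies at the centre of the arm's flange, where the gripper is bolted on; the fingertips stand 173 mm ahead of it and the grasp point (between the pads) lies 155 mm ahead of it; z points along the fingers, y is the line along which they close (so a half turn about z gives the same grasp; the last joint's range is limited). The gripper opens to 85 mm and grips with 20 to 120 N. Pads are 22 mm wide; open, the fingers measure 114 mm over their backs; the gripper's body (76 mm by 85 mm) begins 54 mm behind the grasp point. The pads swing forward as they close: fully open they stand 13 mm farther back than shut.
Start: joints at [0.897, 0.181, 1.607, -0, 1.354, -0.206], TCP at [0.259, 0.513, 0.405] pointing down, gripper open.
Joint ranges: [-2.99, 2.99], [-0.89, 2.07], [0.3, 2.58], [-1.14, 4.28], [0, 2.63], [-3.12, 3.12]. Speed limits (rad/s): [2.57, 2.57, 3.01, 3.14, 3.14, 3.14].

### API

Orientations are given as a unit quaternion [w, x, y, z].
In Python, from rig import bot gives the robot as it stands. The module is installed in compiled form; this text tells all that it offers.
- The arm moves only by the shell command python3 -m handwheel 'ROWS'. ROWS is a JSON object whose one key "steps" holds a list of rows, each an object with "travel": the shift along the tool's x, y, z in mm, a list of three; "dr": the turn, a rotation vector about the tool's x, y, z in rad, a list of three; "claw": the closure, from -1 (fully open) to 1 (shut). A call has 1 to 5 rows; each row shifts and turns the commanded pose from where the row before left it, along the tool's axes as they then stand; what a row does not reach is not made up. A row lasts 1/8 s, in which the tool goes at most 62.5 mm and 10.7 degrees, less where a joint would pass 70% of its speed; a pose out of reach is approached as far as the arm can. A call with a gripper value outside its range is refused whole. The fingers move at their own pace and stop on an object; the grip force is fixed at half the most. Time passes only in rows, so rows that do not move let the fingers close. It gives the time, the measured TCP pose, the force, the opening and the grip force at its end, in the units of the state.
- bot.sense(): the state, without advancing time (a new reading comes with each control period).
- bot.read_camera(name): name is "scene" or "top" or "wrist"; returns (picture, depth): 420x560x3 uint8, red, green, blue; 420x560 float32, m along the optical axis (not along the pixel's ray), 0 where there is no reading.
- bot.camera_params(name): a dict with "camera_matrix" (3x3 intrinsics, pixels), "extrinsics" (4x4, takes a point from world to camera coordinates). Camera axes: x right, y down, z forward; pixel columns grow to the right and rows downward; lengths in m; the calibration is good to about 2 mm. A picture is of the moment at which its call begins: read the wrist's pose just before it. camera_params takes no time and is no camera call; for the wrist camera it gives the pose at the moment of the call.
- bot.sign_off(): hands the job in; it is judged then, once.
Trained networks look in the newest picture that a camera, given by its name, has taken for a name from the list of things; names that differ only in an ending like _2 or _b are one class to them, and where a whole thing is asked for, a point or a joint stands for the part that bears it (a point fixed in the world has none). Each returns a list of dicts, best first, with "p" (0 to 1); they miss things now and then, are a little off and sometimes report something else, mostly with a low value. They report only what shows in the picture. A call takes as long as a camera call.
- bot.search_frame(name, camera): "rect" ([centre column, centre row, width, height] in pixels, round what is visible of it).
- bot.outline_of(name, camera): "mask" (420x560 bool, what is visible of it) and "rect" ([centre column, centre row, width, height] in pixels, round what is visible of it).
- bot.pinpoint(name, camera): "location" ([column, row] in pixels: a listed point, or the origin of a listed thing).
The state is a dict: "time": time; "joint_pos": joint angles; "dq": joint speeds; "effort": joint torques, N m; "tool_pos": TCP position; "tool_rot": TCP orientation; "wrist_force": force on the tool from outside, world axes, zero at the start; "wrist_torque": the same for the moment, N m; "width": finger opening in m; "finger_force": force on a finger pad.
Only numpy, scipy, OpenCV 4.12 (cv2) and the standard library are available. Lean on these libraries where they do the work, as an engineer would, in place of code of your own. Each camera call takes 0.05 s, during which the arm holds its last target. There are 200 camera calls.

## Working session

There is one attempt and no reset: what is moved stays moved. The work goes in short steps, Python scripts to look and compute and a shell command to move; the robot and the scene stay as the last step left them, time stands still between calls to the robot, and variables do not carry over. Pictures are saved under pics/ and viewed, at most 14 in all, crops included, and the job is handed in when it is done.

```bash
mkdir -p pics; cat > h.py <<'E'
import numpy as np, cv2
from rig import bot
from scipy.spatial.transform import Rotation as R
def world(cam,u,v,d):
    P=bot.camera_params(cam);K=np.array(P["camera_matrix"]);E=np.array(P["extrinsics"])
    u,v,d=map(np.asarray,(u,v,d))
    c=np.stack([(u-K[0,2])/K[0,0]*d,(v-K[1,2])/K[1,1]*d,d],-1)
    return (c-E[:3,3])@E[:3,:3]
def ray(cam,u,v,z):
    a=world(cam,u,v,1.0);b=world(cam,u,v,2.0);t=(z-a[2])/(b[2]-a[2]);return a+t*(b-a)
E
python3 - <<'E'
from h import *
s=bot.sense();print(s)
for c in("scene","top"):
    im,d=bot.read_camera(c);cv2.imwrite(f"pics/{c}0.png",im[:,:,::-1]);np.save(f"{c}0.npy",d)
    E=np.array(bot.camera_params(c)["extrinsics"]);print(c,-E[:3,:3].T@E[:3,3],E[2,:3])
    for n in["w500","w200","w100","w50","case500","case200","case100","case50","balance","beaker"]:
        r=bot.outline_of(n,c)
        for q in r[:2]:
            m=q["mask"]&(d>0);v,u=np.nonzero(m)
            if len(u)==0: continue
            w=world(c,u,v,d[v,u]);zt=np.percentile(w[:,2],90)
            t=w[abs(w[:,2]-zt)<.004]
            print(n,round(q["p"],2),np.round(q["rect"]),len(u),"top z",zt.round(4),"mid",((t.min(0)+t.max(0))/2).round(4)[:2],"ext",(t.max(0)-t.min(0)).round(3)[:2])
E
```

```text
{'time': 0.0, 'joint_pos': array([ 8.96697820e-01,  1.81552369e-01,  1.60800037e+00, -3.39565750e-06,
        1.35382775e+00, -2.06307262e-01]), 'dq': array([ 0.001268  , -0.00134108, -0.00054821, -0.00162036, -0.00026982,
        0.00097315]), 'effort': array([ 3.68397468e-04, -4.44869685e+01, -3.51334727e+01, -2.63011734e-04,
        9.05809313e-03,  2.89581777e-06]), 'tool_pos': array([0.25910258, 0.51302795, 0.40378121]), 'tool_rot': array([-3.79418897e-04,  2.31768371e-01,  9.72770591e-01, -8.09401898e-04]), 'wrist_force': array([-0.20361625, -0.83377702, -0.67017063]), 'wrist_torque': array([ 0.00544302, -0.00918193, -0.01993664]), 'finger_force': 0.0, 'width': 0.08539694574811828}
scene [ 0.13807631 -0.65907587  0.84863804] [ 0.39425281  0.55152082 -0.7351119 ]
w500 0.76 [324. 344.  43.  36.] 545 top z 0.0699 mid [ 0.4383 -0.3506] ext [0.059 0.06 ]
w500 0.55 [325. 340.  27.  20.] 264 top z 0.0867 mid [ 0.4391 -0.3536] ext [0.042 0.039]
w200 0.76 [324. 344.  43.  36.] 545 top z 0.0699 mid [ 0.4383 -0.3506] ext [0.059 0.06 ]
w200 0.55 [325. 340.  27.  20.] 264 top z 0.0867 mid [
[... 2316 characters left out ...]
175 top z 0.0243 mid [ 0.6379 -0.1773] ext [0.097 0.095]
case200 0.82 [239. 178.  45.  43.] 1195 top z 0.0239 mid [ 0.6565 -0.0039] ext [0.097 0.099]
case100 0.85 [305. 184.  44.  41.] 1175 top z 0.0243 mid [ 0.6379 -0.1773] ext [0.097 0.095]
case100 0.82 [239. 178.  45.  43.] 1195 top z 0.0239 mid [ 0.6565 -0.0039] ext [0.097 0.099]
case50 0.85 [305. 184.  44.  41.] 1175 top z 0.0243 mid [ 0.6379 -0.1773] ext [0.097 0.095]
case50 0.82 [239. 178.  45.  43.] 1195 top z 0.0239 mid [ 0.6565 -0.0039] ext [0.097 0.099]
balance 0.81 [376. 266.  49.  58.] 1641 top z 0.0463 mid [ 0.4268 -0.3454] ext [0.109 0.09 ]
beaker 0.53 [180. 253.  21.  20.] 298 top z 0.053 mid [0.4644 0.1477] ext [0.043 0.044]
```

View pics/scene0.png

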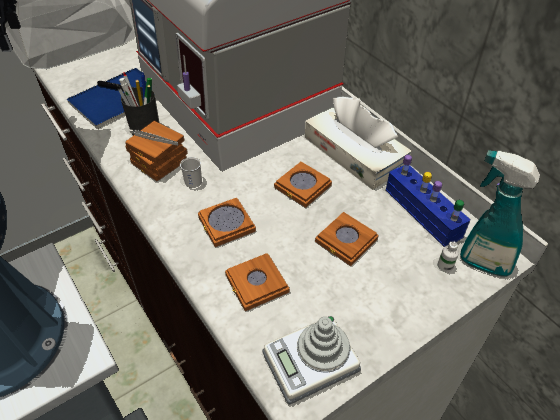

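View pics/top0.png

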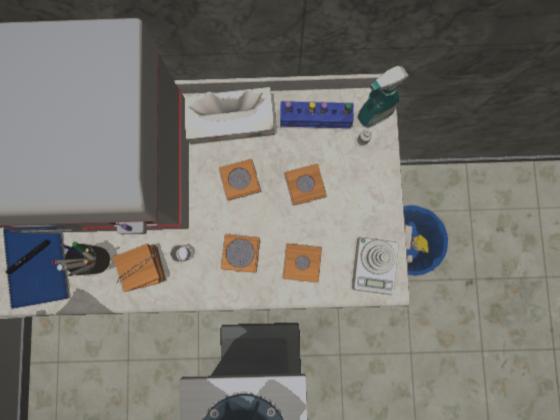

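```bash
python3 - <<'E'
from h import *
for c in("scene","top"):
    im,d=bot.read_camera(c)
    v,u=np.mgrid[0:420,0:560];w=world(c,u.ravel(),v.ravel(),d.ravel());ok=d.ravel()>0
    # stack slices
    s=w[ok&(np.hypot(w[:,0]-.439,w[:,1]+.35)<.045)]
    for a,b in((.064,.074),(.080,.090),(.0945,.1025),(.113,.119),(.1195,.125)):
        t=s[(s[:,2]>a)&(s[:,2]<b)]
        if len(t): print(c,a,len(t),((t.min(0)+t.max(0))/2).round(4),(t.max(0)-t.min(0)).round(4))
    for q in bot.outline_of("case500",c):
        m=q["mask"]&(d>0);vv,uu=np.nonzero(m);p=world(c,uu,vv,d[vv,uu])
        top=p[(p[:,2]>.0195)&(p[:,2]<.03)]
        if len(top)<20: continue
        r=cv2.minAreaRect((top[:,:2]*1000).astype(np.float32));ctr=np.array(r[0])/1000
        rad=np.hypot(*(p[:,:2]-ctr).T);inn=rad<.043
        area=((p[inn,2]<.0195).mean()*np.pi*.043**2);fl=p[rad<.01][:,2]
        print(c,"case",round(q["p"],2),np.round(q["rect"]),len(uu),np.round(r[0],1),np.round(r[1],1),round(r[2],1),"welldiam",round(2*np.sqrt(area/np.pi)*1000,1),"floor",np.median(fl).round(4) if len(fl) else 0,"top",np.median(top[:,2]).round(4))
    for q in bot.outline_of("balance",c)[:1]:
        m=q["mask"]&(d>0);vv,uu=np.nonzero(m);p=world(c,uu,vv,d[vv,uu]);t=p[(p[:,2]>.028)&(p[:,2]<.05)]
        print("bal",cv2.minAreaRect((t[:,:2]*1000).astype(np.float32)))
E
```

```text
scene 0.064 411 [ 0.439  -0.351   0.0689] [0.061  0.0603 0.0098]
scene 0.08 244 [ 0.4399 -0.3512  0.085 ] [0.0443 0.0439 0.0098]
scene 0.0945 139 [ 0.4395 -0.3502  0.0986] [0.032  0.0327 0.0077]
scene 0.113 120 [ 0.4392 -0.3507  0.116 ] [0.0226 0.022  0.006 ]
scene 0.1195 29 [ 0.438  -0.3533  0.1223] [0.0111 0.0133 0.0055]
scene case 0.86 [348. 239.  63.  51.] 1896 [ 637.6 -178.5] [88.2 85.4] 13.3 welldiam 49.0 floor 0.0159 top 0.022
scene case 0.79 [301. 185.  59.  47.] 1503 [656.4  -5.4] [87.7 86.5] 13.4 welldiam 61.5 floor 0.0154 top 0.0219
scene case 0.71 [259. 284.  62.  56.] 2191 [ 432.8 -164. ] [88.8 85.7] 83.2 welldiam 41.7 floor 0.0155 top 0.0219
scene case 0.59 [228. 221.  57.  45.] 1737 [462.5  -4.7] [88.5 85.5] 82.0 welldiam 74.4 floor 0.0153 top 0.0219
bal ((420.43206787109375, -348.2373352050781), (101.04621887207031, 132.81533813476562), 80.4587173461914)
top 0.064 201 [ 0.4383 -0.3499  0.0688] [0.0586 0.0592 0.0094]
top 0.08 110 [ 0.4391 -0.3488  0.0852] [0.0411 0.0429 0.0092]
top 0.0945 54 [ 0.4387 -0.3482  0.0988] [0.0309 0.0302 0.0073]
top 0.113 38 [ 0.4382 -0.3495  0.1164] [0.021  0.0216 0.0051]
top 0.1195 26 [ 0.438  -0.3483  0.1217] [0.0163 0.0204 0.0042]
top case 0.91 [306. 184.  44.  42.] 1253 [ 636.4 -176.9] [85.6 84.4] 12.4 welldiam 52.7 floor 0.0159 top 0.0221
top case 0.83 [239. 178.  48.  42.] 1258 [656.2  -3.4] [85.5 85.7] 15.0 welldiam 62.1 floor 0.0158 top 0.022
top case 0.69 [302. 262.  44.  41.] 1262 [ 431.3 -160.7] [88.1 86.3] 82.1 welldiam 46.1 floor 0.0163 top 0.0223
top case 0.6 [240. 255.  34.  36.] 1173 [461.7  -1.8] [84.2 84. ] 82.4 welldiam 74.1 floor 0.0155 top 0.0219
bal ((419.5976257324219, -346.05023193359375), (99.84860229492188, 132.08834838867188), 80.31759643554688)
```

The scene camera shows the stack on the balance near (324,340). The top camera shows the wells: case500 at (240,253), case50 at (303,263), case200 at (239,178) and case100 at (306,184). Stack levels match the text, with rims at about 68, 85, 101 and 118 mm. Next I square the tool up and go over in front of the instrument.

```bash
python3 -m handwheel '{"steps":[{"travel":[0,0,0],"dr":[0,0,-0.156],"claw":-1},{"travel":[0,0,0],"dr":[0,0,-0.156],"claw":-1},{"travel":[0,0,0],"dr":[0,0,-0.156],"claw":-1},{"travel":[0,0,0],"dr":[0,0,0],"claw":-1}]}'
```

```text
time: 1.9
tool_pos: [0.2593, 0.5133, 0.4047]
tool_rot: [0.0, 0.001, 1.0, 0.0]
wrist_force: [0.3, 0.4, 0.1]
width: 0.0853
finger_force: 0.0
```

```bash
python3 -m handwheel '{"steps":[{"travel":[-28,-52,0],"dr":[0,0,0],"claw":-1},{"travel":[-28,-52,0],"dr":[0,0,0],"claw":-1},{"travel":[-28,-52,0],"dr":[0,0,0],"claw":-1},{"travel":[-28,-52,0],"dr":[0,0,0],"claw":-1},{"travel":[-28,-52,0],"dr":[0,0,0],"claw":-1}]}'
```

```text
time: 2.52
tool_pos: [0.3999, 0.2516, 0.405]
tool_rot: [0.0, 0.002, 1.0, 0.0]
wrist_force: [1.2, 0.3, -0.1]
width: 0.0852
finger_force: 0.0
```

```bash
python3 -m handwheel '{"steps":[{"travel":[-4,-58,0],"dr":[0,0,0],"claw":-1},{"travel":[-4,-58,0],"dr":[0,0,0],"claw":-1},{"travel":[-4,-58,0],"dr":[0,0,0],"claw":-1},{"travel":[-4,-58,0],"dr":[0,0,0],"claw":-1},{"travel":[-4,-58,0],"dr":[0,0,0],"claw":-1}]}'; python3 -m handwheel '{"steps":[{"travel":[-4,-58,0],"dr":[0,0,0],"claw":-1},{"travel":[-4,-58,0],"dr":[0,0,0],"claw":-1},{"travel":[-4,-58,0],"dr":[0,0,0],"claw":-1},{"travel":[-4,-58,0],"dr":[0,0,0],"claw":-1},{"travel":[-4,-58,0],"dr":[0,0,0],"claw":-1}]}'; python3 -m handwheel '{"steps":[{"travel":[0,-22,0],"dr":[0,0,0],"claw":0.6},{"travel":[0,0,0],"dr":[0,0,0],"claw":0.6},{"travel":[0,0,0],"dr":[0,0,0],"claw":0.2},{"travel":[0,0,0],"dr":[0,0,0],"claw":0.2}]}'
python3 - <<'E'
from h import *
s=bot.sense();print(s["tool_pos"],s["tool_rot"],s["joint_pos"],s["width"])
P=bot.camera_params("wrist");E=np.array(P["extrinsics"]);print(-E[:3,:3].T@E[:3,3],E[:3,:3],P["camera_matrix"])
im,d=bot.read_camera("wrist");cv2.imwrite("pics/w1.png",im[:,:,::-1]);np.save("w1.npy",d)
v,u=np.mgrid[0:420,0:560];w=world("wrist",u.ravel(),v.ravel(),d.ravel());ok=d.ravel()>0
s=w[ok&(np.hypot(w[:,0]-.439,w[:,1]+.35)<.045)]
for a,b in((.064,.074),(.080,.090),(.0965,.1045),(.113,.119),(.1195,.125)):
    t=s[(s[:,2]>a)&(s[:,2]<b)]
    if len(t): print(a,len(t),((t.min(0)+t.max(0))/2).round(4),(t.max(0)-t.min(0)).round(4),np.median(t[:,2]))
E
```

```text
time: 3.15
tool_pos: [0.4191, -0.0386, 0.4051]
tool_rot: [0.001, 0.002, 1.0, -0.0]
wrist_force: [1.6, 0.2, 0.8]
width: 0.0852
finger_force: 0.0
time: 3.78
tool_pos: [0.4392, -0.3287, 0.4048]
tool_rot: [0.0, 0.002, 1.0, -0.0]
wrist_force: [1.2, -0.3, 1.0]
width: 0.0852
finger_force: 0.0
time: 4.28
tool_pos: [0.4397, -0.3472, 0.4049]
tool_rot: [0.0, -0.001, 1.0, 0.0]
wrist_force: [0.1, 1.2, 0.2]
width: 0.0344
finger_force: 0.0
[ 0.43973176 -0.34722437  0.40487601] [ 6.78079501e-05 -6.86102846e-04  9.99999757e-01  1.02862850e-04] [-8.80274399e-01  1.48012165e-01  1.64426239e+00  2.41426702e-04
  1.34939048e+00 -2.45249596e+00] 0.03441668468609165
[ 0.35672544 -0.34848626  0.3729316 ] [[-1.56161821e-03  9.99998659e-01 -4.92833735e-04]
 [ 9.48119332e-01  1.63727960e-03  3.17910445e-01]
 [ 3.17910825e-01  2.91895480e-05 -9.48120618e-01]] [[307.9456197    0.         280.39071499]
 [  0.         307.9456197  210.23285689]
 [  0.           0.           1.        ]]
0.064 988 [ 0.4377 -0.3506  0.069 ] [0.06   0.0588 0.0098] 0.06737481514093577
0.08 590 [ 0.4382 -0.3501  0.085 ] [0.0444 0.0433 0.0099] 0.08419285818519719
0.0965 366 [ 0.4371 -0.35    0.1007] [0.0302 0.0316 0.0073] 0.09989867919952322
0.113 411 [ 0.4377 -0.3508  0.116 ] [0.0221 0.0211 0.006 ] 0.1168353324364495
0.1195 42 [ 0.4373 -0.3503  0.1203] [0.0084 0.0078 0.0015] 0.1198799133598513
```

View pics/w1.png

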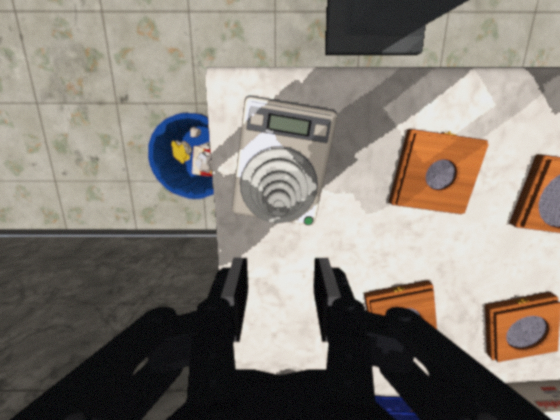

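```bash
python3 -m handwheel '{"steps":[{"travel":[2,-3,30],"dr":[0,0,0],"claw":0.2},{"travel":[0,0,30],"dr":[0,0,0],"claw":0.2},{"travel":[0,0,20],"dr":[0,0,0],"claw":0.2},{"travel":[0,0,0],"dr":[0,0,0],"claw":0.2}]}'
python3 - <<'E'
from h import *
im,d=bot.read_camera("wrist");s=bot.sense();print(s["tool_pos"],s["width"])
cv2.imwrite("pics/w2.png",im[:,:,::-1]);np.save("w2.npy",d)
v,u=np.mgrid[0:420,0:560];w=world("wrist",u.ravel(),v.ravel(),d.ravel());ok=d.ravel()>0
tp=s["tool_pos"]
# fingers: points above stack near tool axis
f=w[ok&(w[:,2]>.13)&(abs(w[:,0]-tp[0])<.03)&(abs(w[:,1]-tp[1])<.08)]
print(len(f)); 
for sg in(1,-1):
    g=f[sg*(f[:,1]-tp[1])>0]
    if len(g): print(sg,g.min(0).round(4),g.max(0).round(4),np.percentile(g[:,2],[1,5,25]))
s=w[ok&(np.hypot(w[:,0]-.439,w[:,1]+.35)<.045)]
for a,b in((.064,.074),(.080,.090),(.0965,.1045),(.113,.119),(.1195,.125)):
    t=s[(s[:,2]>a)&(s[:,2]<b)]
    if len(t): print(a,len(t),((t.min(0)+t.max(0))/2).round(4),(t.max(0)-t.min(0)).round(4),np.median(t[:,2]))
E
```

```text
time: 4.82
tool_pos: [0.4372, -0.3504, 0.3233]
tool_rot: [-0.001, -0.001, 1.0, 0.001]
wrist_force: [0.3, -0.0, -0.3]
width: 0.0338
finger_force: 0.0
[ 0.43758747 -0.35103284  0.32466365] 0.03399483877838077
40419
1 [ 0.4149 -0.351   0.1505] [ 0.4491 -0.2882  0.2461] [0.1611306  0.17943597 0.20735728]
-1 [ 0.415  -0.4167  0.151 ] [ 0.45   -0.351   0.2465] [0.16129152 0.17965411 0.20747647]
0.064 1613 [ 0.4356 -0.3515  0.069 ] [0.0549 0.0596 0.0099] 0.06876786459004379
0.08 1013 [ 0.4359 -0.3513  0.085 ] [0.0386 0.0432 0.0099] 0.0854208284718515
0.0965 681 [ 0.4359 -0.351   0.1005] [0.0266 0.0315 0.0077] 0.10121000804352759
0.113 706 [ 0.4381 -0.3511  0.116 ] [0.0225 0.0215 0.0059] 0.11790209412574351
0.1195 186 [ 0.4365 -0.3511  0.1209] [0.0164 0.016  0.0029] 0.1204955777196196
```

At TCP height 0.325 m the fingertips show at 0.151 m, level on both sides, and w50 is centred between them. I now descend and grip.

```bash
python3 -m handwheel '{"steps":[{"travel":[0,0,20],"dr":[0,0,0],"claw":0.2},{"travel":[0,0,14],"dr":[0,0,0],"claw":0.2},{"travel":[0,0,8],"dr":[0,0,0],"claw":0.2},{"travel":[0,0,0],"dr":[0,0,0],"claw":0.2}]}'; python3 -m handwheel '{"steps":[{"travel":[0,0,0],"dr":[0,0,0],"claw":0.3},{"travel":[0,0,0],"dr":[0,0,0],"claw":0.4},{"travel":[0,0,0],"dr":[0,0,0],"claw":0.6},{"travel":[0,0,0],"dr":[0,0,0],"claw":0.9},{"travel":[0,0,0],"dr":[0,0,0],"claw":0.9}]}'
python3 - <<'E'
from h import *
s=bot.sense();print(s)
im,d=bot.read_camera("wrist");cv2.imwrite("pics/w3.png",im[150:,100:460,::-1])
E
```

```text
time: 5.38
tool_pos: [0.4374, -0.3516, 0.2824]
tool_rot: [-0.0, -0.0, 1.0, 0.0]
wrist_force: [0.2, -0.3, 0.2]
width: 0.0344
finger_force: 0.0
time: 6.0
tool_pos: [0.4377, -0.3517, 0.2834]
tool_rot: [0.0, -0.0, 1.0, -0.0]
wrist_force: [0.1, 3.4, 5.5]
width: 0.0187
finger_force: 58.6
{'time': 6.0, 'joint_pos': array([-8.88409438e-01,  2.90071684e-01,  1.73916899e+00,  2.45782477e-04,
        1.11159323e+00, -2.45960225e+00]), 'dq': array([ 5.64089745e-05, -9.22195964e-04,  6.96565245e-04, -8.76930453e-05,
        1.41389571e-04,  4.84638622e-04]), 'effort': array([-9.52023044e-01, -4.28847170e+01, -2.97602910e+01, -3.46932141e-01,
       -7.24132564e-01,  1.15129380e-03]), 'tool_pos': array([ 0.43765872, -0.35173642,  0.28342824]), 'tool_rot': array([ 3.24716601e-04, -1.43812920e-04,  9.99999912e-01, -2.25001881e-04]), 'wrist_force': array([0.09565366, 3.3661619 , 5.4762644 ]), 'wrist_torque': array([ 0.44967078,  0.11557708, -0.00088783]), 'finger_force': 58.5553103685379, 'width': 0.018714128795448707}
```

View pics/w3.png

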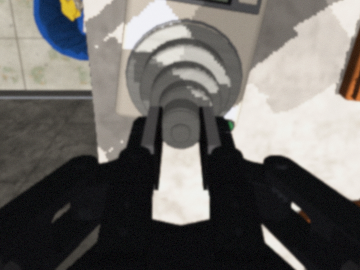

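The crop shows the pads on both sides of w50, around (180,130). The lower discs still look concentric. The opening reads 18.7 mm, which could be pad give, so I lift slowly and look again.

```bash
python3 -m handwheel '{"steps":[{"travel":[0,0,-4],"dr":[0,0,0],"claw":0.9},{"travel":[0,0,-6],"dr":[0,0,0],"claw":0.9},{"travel":[0,0,-15],"dr":[0,0,0],"claw":0.9},{"travel":[0,0,-25],"dr":[0,0,0],"claw":0.9},{"travel":[0,0,0],"dr":[0,0,0],"claw":0.9}]}'
python3 - <<'E'
from h import *
im,d=bot.read_camera("wrist");s=bot.sense();print(s["tool_pos"],s["width"],s["finger_force"])
cv2.imwrite("pics/w4.png",cv2.resize(im[150:,150:410,::-1],None,fx=2,fy=2));np.save("w4.npy",d)
v,u=np.mgrid[0:420,0:560];w=world("wrist",u.ravel(),v.ravel(),d.ravel());ok=d.ravel()>0
tp=s["tool_pos"]
f=w[ok&(w[:,2]>.13)&(abs(w[:,0]-tp[0])<.016)&(abs(w[:,1]-tp[1])<.009)&(w[:,2]<.18)]
print(len(f),f.min(0),f.max(0)); print(np.histogram(f[:,2],bins=np.arange(.13,.18,.002)))
t=f[(f[:,2]>.158)];print("top",((t.min(0)+t.max(0))/2).round(4))
A=np.c_[t[:,:2]-t[:,:2].mean(0),np.ones(len(t))];print(np.linalg.lstsq(A,t[:,2],rcond=None)[0])
im,d=bot.read_camera("scene");cv2.imwrite("pics/s4.png",cv2.resize(im[250:400,240:420,::-1],None,fx=3,fy=3))
s=w[ok&(np.hypot(w[:,0]-.439,w[:,1]+.35)<.045)]
for a,b in((.064,.074),(.080,.090),(.0965,.1045)):
    t=s[(s[:,2]>a)&(s[:,2]<b)]
    if len(t): print(a,len(t),((t.min(0)+t.max(0))/2).round(4),(t.max(0)-t.min(0)).round(4),np.median(t[:,2]))
E
```

```text
time: 6.68
tool_pos: [0.4381, -0.3525, 0.3356]
tool_rot: [0.002, -0.0, 1.0, -0.002]
wrist_force: [0.8, -0.7, -1.0]
width: 0.0184
finger_force: 58.7
[ 0.43769166 -0.3520732   0.3340108 ] 0.01870288781453308 58.662291169166565
1664 [ 0.42504852 -0.36101852  0.15149323] [ 0.44834756 -0.34310582  0.17991323]
(array([  0,   0,   0,   0,   0,   0,   0,   0,   0,   0,   4,  51,  50,
        55,  55,  55,  85,  74, 703, 330, 129,  14,  17,  24]), array([0.13 , 0.132, 0.134, 0.136, 0.138, 0.14 , 0.142, 0.144, 0.146,
       0.148, 0.15 , 0.152, 0.154, 0.156, 0.158, 0.16 , 0.162, 0.164,
       0.166, 0.168, 0.17 , 0.172, 0.174, 0.176, 0.178]))
top [ 0.4367 -0.3521  0.169 ]
[0.17970883 0.15764532 0.16745655]
0.064 1481 [ 0.4347 -0.3494  0.069 ] [0.0568 0.059  0.01  ] 0.06586719513989332
0.08 907 [ 0.4348 -0.3492  0.085 ] [0.0386 0.0436 0.0099] 0.08257176240351281
0.0965 1465 [ 0.4371 -0.3492  0.0996] [0.0323 0.0316 0.0061] 0.09845208540117502
```

View pics/s4.png

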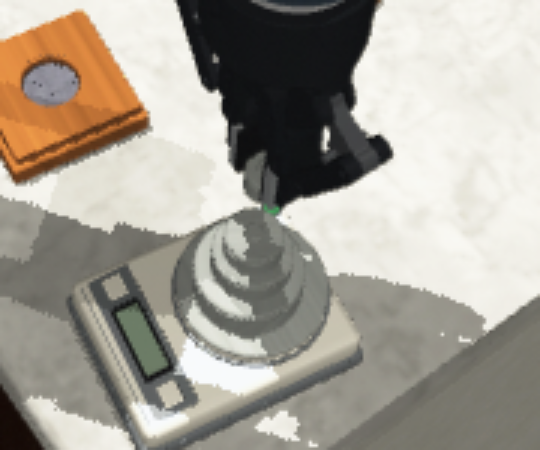

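View pics/w4.png

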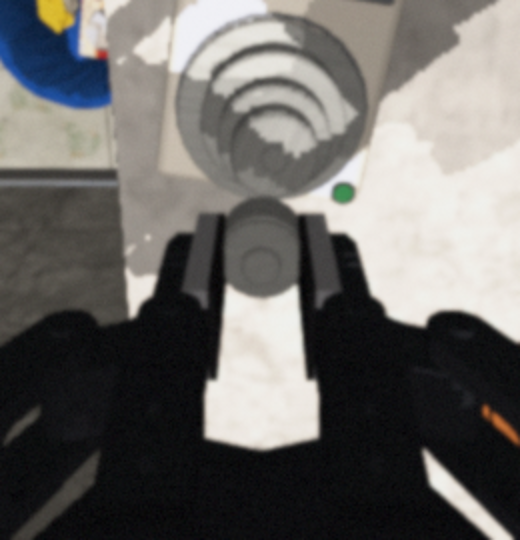

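w50 is held upright between the pads (disc at (262,245) in the wrist crop) and the other three are still stacked. On to case50.

```bash
python3 -m handwheel '{"steps":[{"travel":[0,40,0],"dr":[0,0,0],"claw":0.9},{"travel":[3,50,0],"dr":[0,0,0],"claw":0.9},{"travel":[3,50,0],"dr":[0,0,0],"claw":0.9},{"travel":[0,40,20],"dr":[0,0,0],"claw":0.9},{"travel":[0,10,30],"dr":[0,0,0],"claw":0.9}]}';python3 -m handwheel '{"steps":[{"travel":[0,0,20],"dr":[0,0,0],"claw":0.9},{"travel":[0,0,0],"dr":[0,0,0],"claw":0.9}]}'
cat >> h.py <<'E'
def held(r,cz=None,tag="x",zc=.022):
    """find held disc top and well in the wrist view"""
    im,d=bot.read_camera("wrist");s=bot.sense();tp=s["tool_pos"]
    print("tcp",tp.round(4),"w",round(s["width"],4),"F",round(s["finger_force"],1),"wf",np.round(s["wrist_force"],1),"t",s["time"])
    cv2.imwrite(f"pics/{tag}.png",im[:,:,::-1])
    v,u=np.mgrid[0:420,0:560];w=world("wrist",u.ravel(),v.ravel(),d.ravel());ok=d.ravel()>0
    f=w[ok&(abs(w[:,0]-tp[0])<r+.003)&(abs(w[:,1]-tp[1])<.85*r-.001)&(w[:,2]<tp[2]-.16)&(w[:,2]>tp[2]-.19)]
    h,e=np.histogram(f[:,2],bins=np.arange(f[:,2].min(),f[:,2].max()+.0015,.0015));zt=e[h.argmax()]+.00075
    t=f[abs(f[:,2]-zt)<.0015]
    A=np.c_[t[:,:2]-t[:,:2].mean(0),np.ones(len(t))];
    print("held top z",zt.round(4),"x",((t[:,0].min()+t[:,0].max())/2).round(4),"xext",np.ptp(t[:,0]).round(4),"bottom z",f[:,2].min().round(4),"slope",np.linalg.lstsq(A,t[:,2],rcond=None)[0][:2].round(3))
    return w[ok]
def well(w,c,wr):
    p=w[(np.hypot(w[:,0]-c[0],w[:,1]-c[1])<.06)&(w[:,2]<.035)]
    # square top
    top=p[(p[:,2]>.0195)&(p[:,2]<.028)]
    fl=p[(p[:,2]>.008)&(p[:,2]<.0175)&(np.hypot(p[:,0]-c[0],p[:,1]-c[1])<wr+.006)]
    print("floor pts",len(fl),"mid",((fl.min(0)+fl.max(0))/2).round(4),"ext",np.ptp(fl,axis=0).round(4)[:2],"z",np.median(fl[:,2]).round(4),"casetop z",np.median(top[:,2]).round(4),"sq",cv2.minAreaRect((top[:,:2]*1000).astype(np.float32)))
E
python3 - <<'E'
from h import *
w=held(.011,tag="w5");well(w,(.432,-.1625),.015)
E
```

```text
time: 7.4
tool_pos: [0.4311, -0.1594, 0.2819]
tool_rot: [0.0, -0.001, 1.0, 0.0]
wrist_force: [0.8, -0.6, -0.3]
width: 0.0183
finger_force: 58.8
time: 7.65
tool_pos: [0.4303, -0.1608, 0.2605]
tool_rot: [-0.002, -0.0, 1.0, 0.001]
wrist_force: [0.9, -0.6, -0.7]
width: 0.0186
finger_force: 58.8
tcp [ 0.431  -0.1614  0.2618] w 0.0184 F 58.8 wf [ 1.2 -0.1 -0.6] t 7.7
held top z 0.095 x 0.4302 xext 0.0225 bottom z 0.0793 slope [0.009 0.018]
floor pts 1646 mid [ 0.4331 -0.1626  0.0156] ext [0.0338 0.036 ] z 0.0159 casetop z 0.0221 sq ((432.251953125, -162.46298217773438), (84.19801330566406, 84.50392150878906), 82.3721923828125)
```

View pics/w5.png

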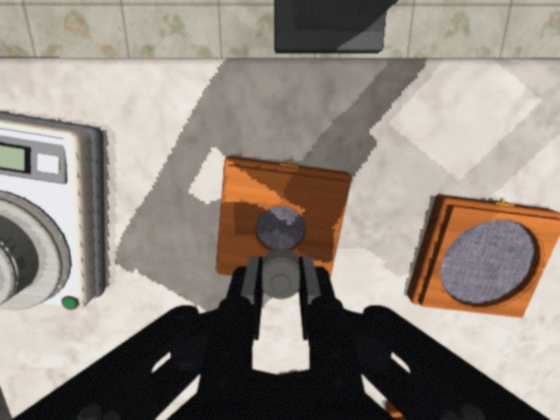

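Measured well centre is (0.4325, -0.1624) and the disc is 2 mm short in x. The underside has about 62 mm to go to the floor.

```bash
python3 -m handwheel '{"steps":[{"travel":[-2,-1,20],"dr":[0,0,0],"claw":0.9},{"travel":[0,0,20],"dr":[0,0,0],"claw":0.9},{"travel":[0,0,12],"dr":[0,0,0],"claw":0.9},{"travel":[0,0,5],"dr":[0,0,0],"claw":0.9},{"travel":[0,0,0],"dr":[0,0,0],"claw":0.9}]}';python3 -m handwheel '{"steps":[{"travel":[0,0,1],"dr":[0,0,0],"claw":0.9},{"travel":[0,0,1],"dr":[0,0,0],"claw":0.9},{"travel":[0,0,1],"dr":[0,0,0],"claw":0.9},{"travel":[0,0,0],"dr":[0,0,0],"claw":0.9}]}'
python3 - <<'E'
from h import *
w=held(.011,tag="w6");well(w,(.432,-.1625),.015)
E
```

```text
time: 8.32
tool_pos: [0.4335, -0.1629, 0.2059]
tool_rot: [0.0, -0.0, 1.0, -0.0]
wrist_force: [0.6, -0.6, -1.1]
width: 0.0185
finger_force: 58.8
time: 8.82
tool_pos: [0.4334, -0.1627, 0.2027]
tool_rot: [-0.0, -0.0, 1.0, 0.0]
wrist_force: [-0.1, -0.5, -0.4]
width: 0.0188
finger_force: 58.8
tcp [ 0.4334 -0.1627  0.2027] w 0.0184 F 58.8 wf [ 0.7  0.3 -1. ] t 8.875
held top z 0.0364 x 0.4323 xext 0.0219 bottom z 0.0131 slope [0.008 0.012]
floor pts 1020 mid [ 0.4254 -0.1614  0.0146] ext [0.0199 0.036 ] z 0.0146 casetop z 0.0209 sq ((431.2882080078125, -161.49009704589844), (84.4316177368164, 84.78199768066406), 82.16954803466797)
```

```bash
python3 -m handwheel '{"steps":[{"travel":[0,0,1],"dr":[0,0,0],"claw":0.9},{"travel":[0,0,1],"dr":[0,0,0],"claw":0.9},{"travel":[0,0,0],"dr":[0,0,0],"claw":0.9}]}'; for i in 1; do :; done; python3 -m handwheel '{"steps":[{"travel":[0,0,0.5],"dr":[0,0,0],"claw":0.9},{"travel":[0,0,0],"dr":[0,0,0],"claw":0.9}]}';python3 -m handwheel '{"steps":[{"travel":[0,0,0.5],"dr":[0,0,0],"claw":0.9},{"travel":[0,0,0],"dr":[0,0,0],"claw":0.9}]}'
```

```text
time: 9.25
tool_pos: [0.4333, -0.1627, 0.2005]
tool_rot: [-0.0, -0.0, 1.0, 0.0]
wrist_force: [-0.0, -0.4, -0.7]
width: 0.0184
finger_force: 58.8
time: 9.5
tool_pos: [0.4334, -0.1627, 0.2002]
tool_rot: [-0.0, -0.0, 1.0, 0.0]
wrist_force: [-0.3, 0.2, -0.8]
width: 0.0184
finger_force: 58.8
time: 9.75
tool_pos: [0.4334, -0.1627, 0.1997]
tool_rot: [-0.0, -0.0, 1.0, 0.0]
wrist_force: [0.1, -0.1, -0.7]
width: 0.0185
finger_force: 58.8
```

```bash
python3 -m handwheel '{"steps":[{"travel":[0,0,0.5],"dr":[0,0,0],"claw":0.9},{"travel":[0,0,0],"dr":[0,0,0],"claw":0.9}]}';python3 -m handwheel '{"steps":[{"travel":[0,0,0.5],"dr":[0,0,0],"claw":0.9},{"travel":[0,0,0],"dr":[0,0,0],"claw":0.9}]}'
```

```text
time: 10.0
tool_pos: [0.4334, -0.1627, 0.1991]
tool_rot: [-0.0, -0.0, 1.0, 0.0]
wrist_force: [0.6, -0.1, -0.3]
width: 0.0182
finger_force: 58.8
time: 10.25
tool_pos: [0.4334, -0.1627, 0.1987]
tool_rot: [-0.0, -0.0, 1.0, 0.0]
wrist_force: [-0.4, -0.5, -1.3]
width: 0.0188
finger_force: 58.8
```

```bash
python3 -m handwheel '{"steps":[{"travel":[0,0,0.5],"dr":[0,0,0],"claw":0.9},{"travel":[0,0,0],"dr":[0,0,0],"claw":0.9}]}';python3 -m handwheel '{"steps":[{"travel":[0,0,0.5],"dr":[0,0,0],"claw":0.9},{"travel":[0,0,0],"dr":[0,0,0],"claw":0.9}]}'
python3 - <<'E'
from h import *
w=held(.011,tag="w7");well(w,(.432,-.1625),.015)
E
```

```text
time: 10.5
tool_pos: [0.4335, -0.1627, 0.1984]
tool_rot: [0.0, -0.0, 1.0, -0.0]
wrist_force: [-1.3, 0.6, 3.7]
width: 0.0184
finger_force: 59.0
time: 10.75
tool_pos: [0.4336, -0.1628, 0.1983]
tool_rot: [0.0, -0.0, 1.0, -0.0]
wrist_force: [-2.2, 1.7, 9.1]
width: 0.0186
finger_force: 59.8
tcp [ 0.4336 -0.1627  0.1983] w 0.0182 F 59.8 wf [-2.7  2.4  9. ] t 10.8
held top z 0.0316 x 0.4326 xext 0.0224 bottom z 0.0128 slope [0.009 0.018]
floor pts 888 mid [ 0.4244 -0.1612  0.0151] ext [0.0181 0.0357] z 0.0146 casetop z 0.0209 sq ((431.345458984375, -161.41603088378906), (84.5173568725586, 84.7531509399414), 82.24856567382812)
```

Contact: 4 N, then 9 N, with the disc top at well-floor height plus 16.8 mm. Release and rise.

```bash
python3 -m handwheel '{"steps":[{"travel":[0,0,-0.4],"dr":[0,0,0],"claw":0.55},{"travel":[0,0,0],"dr":[0,0,0],"claw":0.45},{"travel":[0,0,0],"dr":[0,0,0],"claw":0.3},{"travel":[0,0,0],"dr":[0,0,0],"claw":0.1},{"travel":[0,0,0],"dr":[0,0,0],"claw":0.1}]}';python3 -m handwheel '{"steps":[{"travel":[0,0,-10],"dr":[0,0,0],"claw":0.1},{"travel":[0,0,-30],"dr":[0,0,0],"claw":0.1},{"travel":[0,0,-45],"dr":[0,0,0],"claw":0},{"travel":[0,0,-15],"dr":[0,0,0],"claw":0},{"travel":[0,0,0],"dr":[0,0,0],"claw":0}]}'
python3 - <<'E'
from h import *
im,d=bot.read_camera("wrist");s=bot.sense();print(s["tool_pos"],s["width"])
cv2.imwrite("pics/w8.png",im[100:400,130:430,::-1])
v,u=np.mgrid[0:420,0:560];w=world("wrist",u.ravel(),v.ravel(),d.ravel());w=w[d.ravel()>0]
t=w[(np.hypot(w[:,0]-.4325,w[:,1]+.1625)<.02)&(w[:,2]>.029)&(w[:,2]<.034)]
print((t.min(0)+t.max(0))/2,np.ptp(t,axis=0));t=t[t[:,2]<.034]
A=np.c_[t[:,:2]-t[:,:2].mean(0),np.ones(len(t))];print(np.linalg.lstsq(A,t[:,2],rcond=None)[0])
well(w,(.432,-.1625),.015)
E
```

```text
time: 11.42
tool_pos: [0.4334, -0.1627, 0.198]
tool_rot: [-0.0, -0.0, 1.0, 0.0]
wrist_force: [0.4, 0.9, 0.4]
width: 0.0386
finger_force: 0.0
time: 12.05
tool_pos: [0.4337, -0.1629, 0.2993]
tool_rot: [0.001, -0.0, 1.0, -0.001]
wrist_force: [-0.7, -0.5, -0.3]
width: 0.0426
finger_force: 0.0
[ 0.4332089  -0.16259014  0.29791206] 0.04291171840414836
[ 0.43187461 -0.16263341  0.0315019 ] [0.02096922 0.02115149 0.00499079]
[0.00878622 0.00044896 0.03086288]
floor pts 707 mid [ 0.4314 -0.1608  0.0143] ext [0.0347 0.0362] z 0.0134 casetop z 0.02 sq ((430.1231689453125, -160.8812713623047), (84.00891876220703, 84.12577819824219), 82.06986999511719)
```

View pics/w8.png

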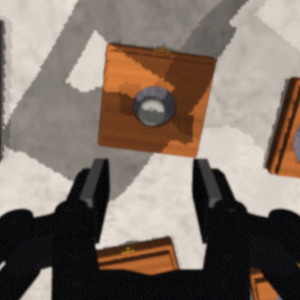

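w50 lies in its well ((152,107) in the crop). Next is w100.

```bash
python3 -m handwheel '{"steps":[{"travel":[0,-40,0],"dr":[0,0,0],"claw":-0.1},{"travel":[-2,-55,0],"dr":[0,0,0],"claw":-0.1},{"travel":[-3,-55,0],"dr":[0,0,0],"claw":-0.1},{"travel":[0,-38,0],"dr":[0,0,0],"claw":-0.1},{"travel":[0,0,0],"dr":[0,0,0],"claw":-0.1}]}'
python3 - <<'E'
from h import *
im,d=bot.read_camera("wrist");s=bot.sense();print(s["tool_pos"],s["width"])
v,u=np.mgrid[0:420,0:560];w=world("wrist",u.ravel(),v.ravel(),d.ravel());w=w[d.ravel()>0]
s=w[np.hypot(w[:,0]-.439,w[:,1]+.35)<.045]
for a,b in((.064,.074),(.080,.090),(.0965,.1045)):
    t=s[(s[:,2]>a)&(s[:,2]<b)]
    if len(t): print(a,len(t),((t.min(0)+t.max(0))/2).round(4),(t.max(0)-t.min(0)).round(4),np.median(t[:,2]))
f=w[(w[:,2]>.11)&(w[:,2]<.16)&(abs(w[:,0]-.438)<.03)]
print(f[:,2].min(),[ (g.min(0)[1],g.max(0)[1]) for g in(f[f[:,1]>-.351],f[f[:,1]<-.351])])
E
```

```text
time: 12.72
tool_pos: [0.4376, -0.3528, 0.296]
tool_rot: [-0.001, 0.002, 1.0, 0.001]
wrist_force: [0.1, 0.4, -0.2]
width: 0.0468
finger_force: 0.0
[ 0.43765162 -0.35109533  0.29582108] 0.0470143525184938
0.064 1992 [ 0.4334 -0.3483  0.069 ] [0.053  0.06   0.0099] 0.06724760335849027
0.08 1268 [ 0.4339 -0.348   0.085 ] [0.0359 0.044  0.01  ] 0.08399567693018624
0.0965 2082 [ 0.4375 -0.3481  0.1004] [0.0318 0.0316 0.0076] 0.09986915028158862
0.12323191661976417 [(np.float64(-0.32859732552833015), np.float64(-0.31452556857649444)), (np.float64(-0.38909233517182784), np.float64(-0.37495664248223015))]
```

```bash
cat >> h.py <<'E'
def rel(zr,r,tipz=(.1,.16)):
    im,d=bot.read_camera("wrist");s=bot.sense();tp=s["tool_pos"];print("tcp",tp.round(4),s["tool_rot"].round(4),s["width"].round(4))
    v,u=np.mgrid[0:420,0:560];w=world("wrist",u.ravel(),v.ravel(),d.ravel());w=w[d.ravel()>0]
    t=w[(np.hypot(w[:,0]-.439,w[:,1]+.35)<.045)&(abs(w[:,2]-zr)<.003)]
    print("disc",((t.min(0)+t.max(0))/2).round(4),np.ptp(t,axis=0).round(4),np.median(t[:,2]).round(4))
    f=w[(w[:,2]>zr+.008)&(w[:,2]<tp[2]-.14)&(abs(w[:,0]-tp[0])<.03)]
    a=f[f[:,1]>tp[1]][:,1].min();b=f[f[:,1]<tp[1]][:,1].max();print("finger mid y",round((a+b)/2,4),"gap",round(a-b,4),"tip z",f[:,2].min().round(4))
    return w
E
python3 -m handwheel '{"steps":[{"travel":[0,2,0],"dr":[0,0,0],"claw":-0.1},{"travel":[0,0,5],"dr":[0,0,0],"claw":-0.1},{"travel":[0,0,0],"dr":[0,0,0],"claw":-0.1},{"travel":[0,0,0],"dr":[0,0,0],"claw":-0.1}]}'
python3 -c "
from h import *
rel(.1005,.016)"
```

```text
time: 13.28
tool_pos: [0.4386, -0.3483, 0.2931]
tool_rot: [0.0, -0.0, 1.0, -0.0]
wrist_force: [0.3, -0.7, -0.0]
width: 0.047
finger_force: 0.0Traceback (most recent call last):
  File "<string>", line 3, in <module>
    rel(.1005,.016)
    ~~~^^^^^^^^^^^^
  File "h.py", line 30, in rel
    im,d=bot.read_camera("wrist");s=bot.sense();tp=s["tool_pos"];print("tcp",tp.round(4),s["tool_rot"].round(4),s["width"].round(4))
                                                                                                                ^^^^^^^^^^^^^^^^
AttributeError: 'float' object has no attribute 'round'
```

```bash
sed -i 's/s\["width"\].round(4))/round(s["width"],4))/' h.py
python3 -c "
from h import *
rel(.1005,.016)"
```

```text
tcp [ 0.4386 -0.3486  0.2933] [ 1.e-04 -3.e-04  1.e+00 -2.e-04] 0.0467
disc [ 0.4377 -0.3504  0.1005] [0.0325 0.0312 0.0058] 0.1001
finger mid y -0.3498 gap 0.0463 tip z 0.121
```

```bash
python3 -m handwheel '{"steps":[{"travel":[0,-0.6,12],"dr":[0,0,0],"claw":-0.1},{"travel":[0,0,10],"dr":[0,0,0],"claw":-0.1},{"travel":[0,0,5],"dr":[0,0,0],"claw":-0.1},{"travel":[0,0,0],"dr":[0,0,0],"claw":-0.1}]}';python3 -m handwheel '{"steps":[{"travel":[0,0,0],"dr":[0,0,0],"claw":0.1},{"travel":[0,0,0],"dr":[0,0,0],"claw":0.2},{"travel":[0,0,0],"dr":[0,0,0],"claw":0.4},{"travel":[0,0,0],"dr":[0,0,0],"claw":0.8},{"travel":[0,0,0],"dr":[0,0,0],"claw":0.8}]}'
```

```text
time: 13.88
tool_pos: [0.4382, -0.3491, 0.2652]
tool_rot: [-0.001, -0.0, 1.0, 0.001]
wrist_force: [0.2, -0.1, -0.5]
width: 0.0469
finger_force: 0.0
time: 14.5
tool_pos: [0.4387, -0.3495, 0.2669]
tool_rot: [0.0, -0.0, 1.0, -0.0]
wrist_force: [-0.7, 0.5, 6.1]
width: 0.0285
finger_force: 59.0
```

```bash
python3 -m handwheel '{"steps":[{"travel":[0,0,-4],"dr":[0,0,0],"claw":0.8},{"travel":[0,0,-6],"dr":[0,0,0],"claw":0.8},{"travel":[0,0,-20],"dr":[0,0,0],"claw":0.8},{"travel":[0,0,-20],"dr":[0,0,0],"claw":0.8},{"travel":[0,0,0],"dr":[0,0,0],"claw":0.8}]}'
python3 -c "
from h import *
w=held(.016,tag='w9')
s=w[np.hypot(w[:,0]-.439,w[:,1]+.35)<.045]
for a,b in((.064,.074),(.080,.090),(.0965,.1045)):
    t=s[(s[:,2]>a)&(s[:,2]<b)]
    if len(t): print(a,len(t),((t.min(0)+t.max(0))/2).round(4),(t.max(0)-t.min(0)).round(4))"
python3 -m handwheel '{"steps":[{"travel":[-25,20,0],"dr":[0,0,0],"claw":0.8},{"travel":[-40,35,0],"dr":[0,0,0],"claw":0.8},{"travel":[-40,35,0],"dr":[0,0,0],"claw":0.8},{"travel":[-40,35,0],"dr":[0,0,0],"claw":0.8},{"travel":[-40,35,0],"dr":[0,0,0],"claw":0.8}]}';python3 -m handwheel '{"steps":[{"travel":[-14,12,20],"dr":[0,0,0],"claw":0.8},{"travel":[0,0,30],"dr":[0,0,0],"claw":0.8},{"travel":[0,0,10],"dr":[0,0,0],"claw":0.8},{"travel":[0,0,0],"dr":[0,0,0],"claw":0.8},{"travel":[0,0,0],"dr":[0,0,0],"claw":0.8}]}'
python3 -c "
from h import *
w=held(.016,tag='w10');well(w,(.637,-.1775),.02)"
```

```text
time: 15.12
tool_pos: [0.4389, -0.3498, 0.3178]
tool_rot: [0.001, -0.0, 1.0, -0.001]
wrist_force: [-0.2, -0.8, -0.3]
width: 0.0283
finger_force: 59.3
tcp [ 0.4386 -0.3494  0.3165] w 0.0289 F 59.3 wf [ 0.4  0.  -1.2] t 15.175
held top z 0.15 x 0.4376 xext 0.0313 bottom z 0.1343 slope [ 0.002 -0.007]
0.064 1686 [ 0.4332 -0.3497  0.069 ] [0.0532 0.0595 0.0099]
0.08 2306 [ 0.4339 -0.3495  0.0837] [0.037  0.0434 0.0074]
time: 15.8
tool_pos: [0.6242, -0.1879, 0.3145]
tool_rot: [-0.001, -0.0, 1.0, 0.0]
wrist_force: [0.5, -0.7, 0.4]
width: 0.0289
finger_force: 59.3
time: 16.42
tool_pos: [0.6377, -0.1779, 0.2572]
tool_rot: [0.001, 0.0, 1.0, -0.0]
wrist_force: [1.0, -0.4, -0.1]
width: 0.029
finger_force: 59.3
tcp [ 0.6378 -0.1779  0.2576] w 0.0288 F 59.3 wf [-0.4 -0.2 -1. ] t 16.475
held top z 0.0906 x 0.637 xext 0.0317 bottom z 0.0749 slope [ 0.005 -0.003]
floor pts 2464 mid [ 0.6351 -0.1772  0.0149] ext [0.0402 0.0462] z 0.015 casetop z 0.0212 sq ((636.8899536132812, -177.45541381835938), (84.9042739868164, 84.32058715820312), 13.155535697937012)
```

View pics/w10.png

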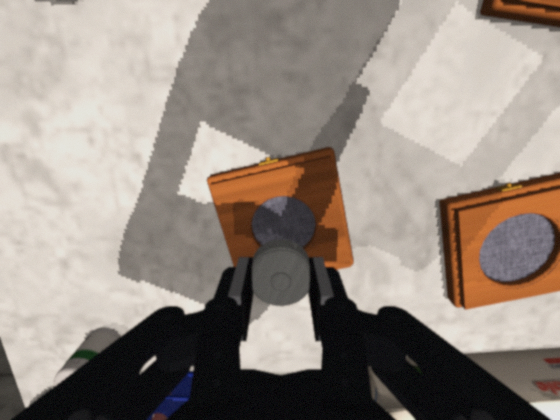

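Square centre of case100 is (0.6369, -0.1775). In the image the well (column 283.5) lies about 2 mm in +y from the disc (column 280.5), so I shift by that on the way down.

```bash
python3 -m handwheel '{"steps":[{"travel":[0,1.7,15],"dr":[0,0,0],"claw":0.8},{"travel":[0,0,20],"dr":[0,0,0],"claw":0.8},{"travel":[0,0,15],"dr":[0,0,0],"claw":0.8},{"travel":[0,0,6],"dr":[0,0,0],"claw":0.8},{"travel":[0,0,0],"dr":[0,0,0],"claw":0.8}]}';python3 -m handwheel '{"steps":[{"travel":[0,0,1],"dr":[0,0,0],"claw":0.8},{"travel":[0,0,1],"dr":[0,0,0],"claw":0.8},{"travel":[0,0,0],"dr":[0,0,0],"claw":0.8}]}'
python3 -c "
from h import *
w=held(.016,tag='w11');well(w,(.637,-.1775),.02)"
python3 -m handwheel '{"steps":[{"travel":[0,0,0.5],"dr":[0,0,0],"claw":0.8},{"travel":[0,0,0],"dr":[0,0,0],"claw":0.8}]}';python3 -m handwheel '{"steps":[{"travel":[0,0,0.5],"dr":[0,0,0],"claw":0.8},{"travel":[0,0,0],"dr":[0,0,0],"claw":0.8}]}'
```

```text
time: 17.1
tool_pos: [0.6373, -0.1755, 0.1993]
tool_rot: [-0.0, -0.0, 1.0, 0.0]
wrist_force: [-0.4, -0.2, -0.4]
width: 0.0286
finger_force: 59.4
time: 17.48
tool_pos: [0.6375, -0.1756, 0.1983]
tool_rot: [0.0, -0.0, 1.0, -0.0]
wrist_force: [-0.7, -0.2, -0.2]
width: 0.0286
finger_force: 59.4
tcp [ 0.6375 -0.1756  0.1983] w 0.0287 F 59.4 wf [ 0.   0.  -0.8] t 17.525
held top z 0.0316 x 0.6363 xext 0.0316 bottom z 0.0129 slope [ 0.003 -0.001]
floor pts 1046 mid [ 0.6357 -0.1775  0.0152] ext [0.0405 0.0446] z 0.0146 casetop z 0.0209 sq ((636.6914672851562, -177.38697814941406), (85.01105499267578, 84.60076904296875), 13.099045753479004)
time: 17.77
tool_pos: [0.6375, -0.1756, 0.1977]
tool_rot: [0.0, -0.0, 1.0, -0.0]
wrist_force: [0.1, 0.3, -0.5]
width: 0.0287
finger_force: 59.5
time: 18.02
tool_pos: [0.6375, -0.1756, 0.1977]
tool_rot: [0.0, -0.0, 1.0, -0.0]
wrist_force: [-3.1, 1.4, 5.3]
width: 0.0287
finger_force: 59.9
```

Contact at exactly the expected height. Release and rise.

```bash
python3 -m handwheel '{"steps":[{"travel":[0,0,-0.2],"dr":[0,0,0],"claw":0.3},{"travel":[0,0,0],"dr":[0,0,0],"claw":0.2},{"travel":[0,0,0],"dr":[0,0,0],"claw":0.05},{"travel":[0,0,0],"dr":[0,0,0],"claw":-0.15},{"travel":[0,0,0],"dr":[0,0,0],"claw":-0.15}]}';python3 -m handwheel '{"steps":[{"travel":[0,0,-8],"dr":[0,0,0],"claw":-0.15},{"travel":[0,0,-30],"dr":[0,0,0],"claw":-0.15},{"travel":[0,0,-40],"dr":[0,0,0],"claw":-0.35},{"travel":[0,0,-10],"dr":[0,0,0],"claw":-0.35},{"travel":[0,0,0],"dr":[0,0,0],"claw":-0.35}]}'
cat >> h.py <<'E'
def placed(c,r,z,wr,tag):
    im,d=bot.read_camera("wrist");print("tcp",bot.sense()["tool_pos"].round(4))
    cv2.imwrite(f"pics/{tag}.png",im[:,:,::-1])
    v,u=np.mgrid[0:420,0:560];w=world("wrist",u.ravel(),v.ravel(),d.ravel());w=w[d.ravel()>0]
    t=w[(np.hypot(w[:,0]-c[0],w[:,1]-c[1])<r+.008)&(w[:,2]>z-.003)&(w[:,2]<z+.0012)]
    A=np.c_[t[:,:2]-t[:,:2].mean(0),np.ones(len(t))]
    print("disc",((t.min(0)+t.max(0))/2).round(4),np.ptp(t,axis=0).round(4),"slope/z",np.linalg.lstsq(A,t[:,2],rcond=None)[0].round(4))
    well(w,c,wr)
E
python3 -c "
from h import *
placed((.637,-.1775),.016,.0318,.02,'w12')"
```

```text
time: 18.65
tool_pos: [0.6374, -0.1756, 0.1972]
tool_rot: [-0.0, -0.0, 1.0, 0.0]
wrist_force: [0.6, 0.2, -0.8]
width: 0.0491
finger_force: 0.0
time: 19.27
tool_pos: [0.6376, -0.1756, 0.2862]
tool_rot: [0.001, -0.0, 1.0, -0.0]
wrist_force: [-0.1, 0.7, 0.2]
width: 0.0578
finger_force: 0.0
tcp [ 0.6371 -0.1755  0.2847]
disc [ 0.6356 -0.1761  0.0308] [0.0314 0.0309 0.004 ] slope/z [ 0.0025 -0.0004  0.0298]
floor pts 1008 mid [ 0.6364 -0.177   0.0143] ext [0.0456 0.0461] z 0.0133 casetop z 0.0199 sq ((635.2702026367188, -176.785888671875), (84.18013763427734, 83.86347961425781), 13.163544654846191)
```

```bash
python3 -m handwheel '{"steps":[{"travel":[25,-20,0],"dr":[0,0,0],"claw":-0.35},{"travel":[40,-35,0],"dr":[0,0,0],"claw":-0.35},{"travel":[40,-35,0],"dr":[0,0,0],"claw":-0.35},{"travel":[40,-35,0],"dr":[0,0,0],"claw":-0.35},{"travel":[40,-35,0],"dr":[0,0,0],"claw":-0.35}]}';python3 -m handwheel '{"steps":[{"travel":[14,-14,0],"dr":[0,0,0],"claw":-0.35},{"travel":[0,0,0],"dr":[0,0,0],"claw":-0.35},{"travel":[0,0,0],"dr":[0,0,0],"claw":-0.35},{"travel":[0,0,0],"dr":[0,0,0],"claw":-0.35}]}'
python3 -c "
from h import *
rel(.0848,.022)"
```

```text
time: 19.95
tool_pos: [0.4506, -0.336, 0.2834]
tool_rot: [-0.001, -0.0, 1.0, 0.001]
wrist_force: [-0.2, -0.4, -1.0]
width: 0.0576
finger_force: 0.0
time: 20.45
tool_pos: [0.4394, -0.3486, 0.285]
tool_rot: [-0.0, -0.001, 1.0, 0.0]
wrist_force: [-1.0, 0.5, 0.1]
width: 0.0575
finger_force: 0.0
tcp [ 0.4394 -0.3486  0.2851] [-0.0e+00 -1.1e-03  1.0e+00  1.0e-04] 0.0577
disc [ 0.438  -0.3501  0.0848] [0.044  0.0438 0.006 ] 0.0843
finger mid y -0.3497 gap 0.0566 tip z 0.1145
```

```bash
python3 -m handwheel '{"steps":[{"travel":[0.5,-0.4,15],"dr":[0,0,0],"claw":-0.35},{"travel":[0,0,13],"dr":[0,0,0],"claw":-0.35},{"travel":[0,0,8],"dr":[0,0,0],"claw":-0.35},{"travel":[0,0,0],"dr":[0,0,0],"claw":-0.35}]}';python3 -m handwheel '{"steps":[{"travel":[0,0,0],"dr":[0,0,0],"claw":-0.15},{"travel":[0,0,0],"dr":[0,0,0],"claw":-0.05},{"travel":[0,0,0],"dr":[0,0,0],"claw":0.1},{"travel":[0,0,0],"dr":[0,0,0],"claw":0.6},{"travel":[0,0,0],"dr":[0,0,0],"claw":0.6}]}'
```

```text
time: 21.0
tool_pos: [0.4376, -0.3497, 0.2481]
tool_rot: [-0.001, -0.0, 1.0, 0.001]
wrist_force: [-0.8, -0.4, 0.7]
width: 0.0574
finger_force: 0.0
time: 21.62
tool_pos: [0.4381, -0.3501, 0.2503]
tool_rot: [0.0, -0.0, 1.0, -0.0]
wrist_force: [-1.7, 2.7, 5.9]
width: 0.0407
finger_force: 59.9
```

```bash
python3 -m handwheel '{"steps":[{"travel":[0,0,-4],"dr":[0,0,0],"claw":0.6},{"travel":[0,0,-6],"dr":[0,0,0],"claw":0.6},{"travel":[0,0,-20],"dr":[0,0,0],"claw":0.6},{"travel":[0,0,-20],"dr":[0,0,0],"claw":0.6},{"travel":[0,0,0],"dr":[0,0,0],"claw":0.6}]}'
python3 -c "
from h import *
w=held(.022,tag='w13')"
python3 -m handwheel '{"steps":[{"travel":[-15,25,0],"dr":[0,0,0],"claw":0.6},{"travel":[-31,50,0],"dr":[0,0,0],"claw":0.6},{"travel":[-31,50,0],"dr":[0,0,0],"claw":0.6},{"travel":[-31,50,0],"dr":[0,0,0],"claw":0.6},{"travel":[-31,50,0],"dr":[0,0,0],"claw":0.6}]}';python3 -m handwheel '{"steps":[{"travel":[-31,50,0],"dr":[0,0,0],"claw":0.6},{"travel":[-31,50,10],"dr":[0,0,0],"claw":0.6},{"travel":[-18,22,20],"dr":[0,0,0],"claw":0.6},{"travel":[0,0,10],"dr":[0,0,0],"claw":0.6},{"travel":[0,0,0],"dr":[0,0,0],"claw":0.6}]}';python3 -m handwheel '{"steps":[{"travel":[0,0,0],"dr":[0,0,0],"claw":0.6},{"travel":[0,0,0],"dr":[0,0,0],"claw":0.6}]}'
python3 -c "
from h import *
w=held(.022,tag='w14');well(w,(.6563,-.004),.026)"
```

```text
time: 22.25
tool_pos: [0.4384, -0.3506, 0.3011]
tool_rot: [0.001, -0.0, 1.0, -0.002]
wrist_force: [0.7, 0.0, -1.8]
width: 0.0409
finger_force: 60.9
tcp [ 0.4381 -0.3502  0.2999] w 0.041 F 60.9 wf [-1.2 -0.2 -2.7] t 22.3
held top z 0.133 x 0.4377 xext 0.0436 bottom z 0.1172 slope [ 0.006 -0.001]
time: 22.92
tool_pos: [0.5772, -0.1232, 0.298]
tool_rot: [-0.001, 0.0, 1.0, 0.0]
wrist_force: [1.3, -0.9, -1.3]
width: 0.0409
finger_force: 61.0
time: 23.55
tool_pos: [0.6558, -0.0033, 0.2569]
tool_rot: [-0.002, -0.0, 1.0, 0.0]
wrist_force: [0.8, 0.4, -1.4]
width: 0.041
finger_force: 61.0
time: 23.8
tool_pos: [0.6569, -0.0041, 0.2603]
tool_rot: [0.001, 0.001, 1.0, -0.0]
wrist_force: [0.5, -1.0, -1.9]
width: 0.0408
finger_force: 61.0
tcp [ 0.6569 -0.0039  0.2602] w 0.0409 F 61.0 wf [ 1.7  0.4 -2.2] t 23.85
held top z 0.0935 x 0.6569 xext 0.0443 bottom z 0.0778 slope [ 0.004 -0.001]
floor pts 3238 mid [ 0.6502 -0.0035  0.0148] ext [0.0455 0.0588] z 0.0147 casetop z 0.0209 sq ((655.0192260742188, -3.7133941650390625), (84.2653579711914, 84.33255767822266), 13.582408905029297)
```

View pics/w14.png

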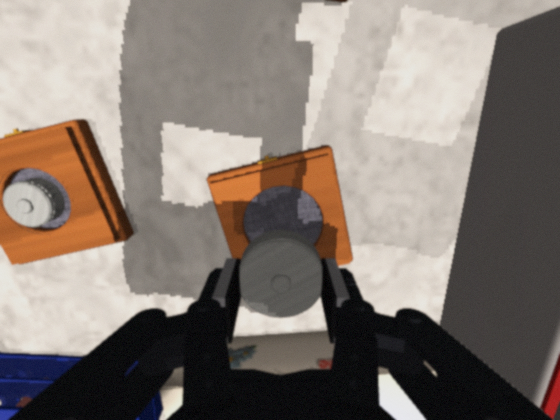

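w100 sits in its case (30,205). The w200 disc (column 280) is about 2 mm short in y of its well (column 283). Adjust and descend.

```bash
python3 -m handwheel '{"steps":[{"travel":[0.8,1.7,15],"dr":[0,0,0],"claw":0.6},{"travel":[0,0,20],"dr":[0,0,0],"claw":0.6},{"travel":[0,0,15],"dr":[0,0,0],"claw":0.6},{"travel":[0,0,6],"dr":[0,0,0],"claw":0.6},{"travel":[0,0,0],"dr":[0,0,0],"claw":0.6}]}';python3 -m handwheel '{"steps":[{"travel":[0,0,1],"dr":[0,0,0],"claw":0.6},{"travel":[0,0,0],"dr":[0,0,0],"claw":0.6}]}';python3 -m handwheel '{"steps":[{"travel":[0,0,1],"dr":[0,0,0],"claw":0.6},{"travel":[0,0,0],"dr":[0,0,0],"claw":0.6}]}'
```

```text
time: 24.48
tool_pos: [0.6559, -0.0012, 0.2023]
tool_rot: [-0.001, -0.0, 1.0, 0.0]
wrist_force: [-0.2, 0.1, -1.1]
width: 0.0407
finger_force: 61.0
time: 24.72
tool_pos: [0.6564, -0.0013, 0.203]
tool_rot: [0.001, -0.0, 1.0, -0.0]
wrist_force: [-0.1, 1.1, -1.0]
width: 0.0406
finger_force: 61.0
time: 24.98
tool_pos: [0.6561, -0.0013, 0.2015]
tool_rot: [0.0, -0.0, 1.0, -0.0]
wrist_force: [-0.1, -0.0, -2.0]
width: 0.041
finger_force: 61.0
```

```bash
python3 -c "
from h import *
w=held(.022,tag='w15');well(w,(.6563,-.004),.026)"
python3 -m handwheel '{"steps":[{"travel":[0,0,1],"dr":[0,0,0],"claw":0.6},{"travel":[0,0,1],"dr":[0,0,0],"claw":0.6},{"travel":[0,0,0],"dr":[0,0,0],"claw":0.6}]}';python3 -m handwheel '{"steps":[{"travel":[0,0,0.5],"dr":[0,0,0],"claw":0.6},{"travel":[0,0,0],"dr":[0,0,0],"claw":0.6}]}';python3 -m handwheel '{"steps":[{"travel":[0,0,0.5],"dr":[0,0,0],"claw":0.6},{"travel":[0,0,0],"dr":[0,0,0],"claw":0.6}]}'
```

```text
tcp [ 0.6561 -0.0012  0.2014] w 0.0406 F 61.0 wf [-0.  -0.5 -2.3] t 25.025
held top z 0.0345 x 0.6557 xext 0.0443 bottom z 0.0128 slope [ 0.004 -0.   ]
floor pts 1769 mid [ 0.6407 -0.0038  0.0146] ext [0.0257 0.0579] z 0.0146 casetop z 0.0209 sq ((655.2327270507812, -3.7869338989257812), (85.04618072509766, 84.31888580322266), 13.977218627929688)
time: 25.4
tool_pos: [0.656, -0.0013, 0.1991]
tool_rot: [-0.0, -0.0, 1.0, 0.0]
wrist_force: [0.4, -0.2, -2.4]
width: 0.0408
finger_force: 61.0
time: 25.65
tool_pos: [0.6561, -0.0013, 0.1988]
tool_rot: [-0.0, -0.0, 1.0, 0.0]
wrist_force: [0.2, -0.3, -1.8]
width: 0.0408
finger_force: 61.0
time: 25.9
tool_pos: [0.6561, -0.0013, 0.1982]
tool_rot: [-0.0, -0.0, 1.0, -0.0]
wrist_force: [0.5, 0.2, -1.7]
width: 0.0408
finger_force: 61.0
```

```bash
python3 -m handwheel '{"steps":[{"travel":[0,0,0.5],"dr":[0,0,0],"claw":0.6},{"travel":[0,0,0],"dr":[0,0,0],"claw":0.6}]}';python3 -m handwheel '{"steps":[{"travel":[0,0,0.4],"dr":[0,0,0],"claw":0.6},{"travel":[0,0,0],"dr":[0,0,0],"claw":0.6}]}'
```

```text
time: 26.15
tool_pos: [0.6561, -0.0013, 0.1979]
tool_rot: [0.0, -0.0, 1.0, -0.0]
wrist_force: [-1.2, -1.0, 0.3]
width: 0.041
finger_force: 61.4
time: 26.4
tool_pos: [0.6561, -0.0013, 0.1979]
tool_rot: [0.0, -0.0, 1.0, -0.0]
wrist_force: [-3.8, 0.3, 4.9]
width: 0.0406
finger_force: 61.7
```

Floor contact at 0.1979 (0.1978 expected). Release, rise and check.

```bash
python3 -m handwheel '{"steps":[{"travel":[0,0,-0.2],"dr":[0,0,0],"claw":0.0},{"travel":[0,0,0],"dr":[0,0,0],"claw":-0.08},{"travel":[0,0,0],"dr":[0,0,0],"claw":-0.2},{"travel":[0,0,0],"dr":[0,0,0],"claw":-0.4},{"travel":[0,0,0],"dr":[0,0,0],"claw":-0.4}]}';python3 -m handwheel '{"steps":[{"travel":[0,0,-8],"dr":[0,0,0],"claw":-0.4},{"travel":[0,0,-30],"dr":[0,0,0],"claw":-0.4},{"travel":[0,0,-40],"dr":[0,0,0],"claw":-0.7},{"travel":[0,0,-10],"dr":[0,0,0],"claw":-0.7},{"travel":[0,0,0],"dr":[0,0,0],"claw":-0.7}]}'
python3 -c "
from h import *
placed((.6563,-.004),.022,.0328,.026,'w16')"
```

```text
time: 27.02
tool_pos: [0.6561, -0.0013, 0.1976]
tool_rot: [0.0, -0.0, 1.0, -0.0]
wrist_force: [0.2, -0.1, 0.3]
width: 0.0596
finger_force: 0.0
time: 27.65
tool_pos: [0.6562, -0.0013, 0.2865]
tool_rot: [0.001, -0.0, 1.0, -0.0]
wrist_force: [-0.5, -0.0, -0.7]
width: 0.0724
finger_force: 0.0
tcp [ 0.6558 -0.0012  0.285 ]
disc [ 0.6547 -0.0021  0.0318] [0.0436 0.0433 0.0041] slope/z [-0.0004  0.0004  0.0307]
floor pts 1255 mid [ 0.655  -0.0036  0.0144] ext [0.0569 0.0586] z 0.0133 casetop z 0.0199 sq ((653.8402709960938, -3.628803253173828), (83.9526596069336, 83.8897933959961), 13.784903526306152)
```

```bash
python3 -m handwheel '{"steps":[{"travel":[15,-25,0],"dr":[0,0,0],"claw":-0.75},{"travel":[31,-50,0],"dr":[0,0,0],"claw":-0.75},{"travel":[31,-50,0],"dr":[0,0,0],"claw":-0.75},{"travel":[31,-50,0],"dr":[0,0,0],"claw":-0.75},{"travel":[31,-50,0],"dr":[0,0,0],"claw":-0.75}]}';python3 -m handwheel '{"steps":[{"travel":[31,-50,0],"dr":[0,0,0],"claw":-0.75},{"travel":[31,-50,0],"dr":[0,0,0],"claw":-0.75},{"travel":[16,-23,0],"dr":[0,0,0],"claw":-0.75},{"travel":[0,0,10],"dr":[0,0,0],"claw":-0.75},{"travel":[0,0,0],"dr":[0,0,0],"claw":-0.75}]}';python3 -m handwheel '{"steps":[{"travel":[0,0,0],"dr":[0,0,0],"claw":-0.75},{"travel":[0,0,0],"dr":[0,0,0],"claw":-0.75}]}'
python3 -c "
from h import *
rel(.068,.03)"
```

```text
time: 28.32
tool_pos: [0.5153, -0.2273, 0.2837]
tool_rot: [-0.001, -0.0, 1.0, 0.001]
wrist_force: [0.2, -0.3, -0.7]
width: 0.0747
finger_force: 0.0
time: 28.95
tool_pos: [0.4387, -0.348, 0.2732]
tool_rot: [-0.001, -0.0, 1.0, 0.002]
wrist_force: [-0.4, 0.0, 0.5]
width: 0.0749
finger_force: 0.0
time: 29.2
tool_pos: [0.4398, -0.3484, 0.2756]
tool_rot: [0.0, -0.001, 1.0, 0.0]
wrist_force: [0.0, -0.0, -0.4]
width: 0.0747
finger_force: 0.0
tcp [ 0.4397 -0.3486  0.2758] [ 1.e-04 -8.e-04  1.e+00 -1.e-04] 0.0748
disc [ 0.4371 -0.3504  0.068 ] [0.0601 0.06   0.006 ] 0.0675
finger mid y -0.3498 gap 0.0737 tip z 0.1101
```

```bash
python3 -m handwheel '{"steps":[{"travel":[1.2,-0.5,20],"dr":[0,0,0],"claw":-0.75},{"travel":[0,0,17],"dr":[0,0,0],"claw":-0.75},{"travel":[0,0,8],"dr":[0,0,0],"claw":-0.75},{"travel":[0,0,4],"dr":[0,0,0],"claw":-0.75},{"travel":[0,0,0],"dr":[0,0,0],"claw":-0.75}]}';python3 -m handwheel '{"steps":[{"travel":[0,0,0],"dr":[0,0,0],"claw":-0.55},{"travel":[0,0,0],"dr":[0,0,0],"claw":-0.45},{"travel":[0,0,0],"dr":[0,0,0],"claw":-0.3},{"travel":[0,0,0],"dr":[0,0,0],"claw":0.3},{"travel":[0,0,0],"dr":[0,0,0],"claw":0.3}]}'
```

```text
time: 29.88
tool_pos: [0.438, -0.3499, 0.2266]
tool_rot: [-0.0, -0.0, 1.0, 0.0]
wrist_force: [0.1, 0.3, 0.5]
width: 0.075
finger_force: 0.0
time: 30.5
tool_pos: [0.4382, -0.3498, 0.2277]
tool_rot: [0.0, -0.0, 1.0, -0.0]
wrist_force: [-1.6, 3.6, 7.8]
width: 0.0576
finger_force: 62.9
```

```bash
python3 -m handwheel '{"steps":[{"travel":[0,0,-4],"dr":[0,0,0],"claw":0.3},{"travel":[0,0,-6],"dr":[0,0,0],"claw":0.3},{"travel":[0,0,-20],"dr":[0,0,0],"claw":0.3},{"travel":[0,0,-25],"dr":[0,0,0],"claw":0.3},{"travel":[0,0,0],"dr":[0,0,0],"claw":0.3}]}'
python3 -c "
from h import *
w=held(.030,tag='w17')"
python3 -m handwheel '{"steps":[{"travel":[-2,25,0],"dr":[0,0,0],"claw":0.3},{"travel":[-3,45,0],"dr":[0,0,0],"claw":0.3},{"travel":[-4,50,0],"dr":[0,0,0],"claw":0.3},{"travel":[-4,50,0],"dr":[0,0,0],"claw":0.3},{"travel":[-4,50,0],"dr":[0,0,0],"claw":0.3}]}';python3 -m handwheel '{"steps":[{"travel":[-4,50,0],"dr":[0,0,0],"claw":0.3},{"travel":[-3,45,10],"dr":[0,0,0],"claw":0.3},{"travel":[0,32,10],"dr":[0,0,0],"claw":0.3},{"travel":[0,0,0],"dr":[0,0,0],"claw":0.3},{"travel":[0,0,0],"dr":[0,0,0],"claw":0.3}]}';python3 -m handwheel '{"steps":[{"travel":[0,0,0],"dr":[0,0,0],"claw":0.3},{"travel":[0,0,0],"dr":[0,0,0],"claw":0.3}]}'
python3 -c "
from h import *
w=held(.030,tag='w18');well(w,(.462,-.0035),.034)"
```

```text
time: 31.12
tool_pos: [0.4385, -0.3505, 0.2835]
tool_rot: [0.001, -0.0, 1.0, -0.002]
wrist_force: [0.6, -0.0, -5.6]
width: 0.0573
finger_force: 65.6
tcp [ 0.438 -0.35   0.282] w 0.0571 F 65.6 wf [ 0.4  1.1 -4.9] t 31.175
held top z 0.1213 x 0.4367 xext 0.0599 bottom z 0.0996 slope [ 0.004 -0.001]
time: 31.8
tool_pos: [0.4539, -0.1271, 0.2802]
tool_rot: [-0.001, -0.0, 1.0, 0.001]
wrist_force: [0.4, 0.4, -4.2]
width: 0.0573
finger_force: 65.7
time: 32.42
tool_pos: [0.4614, -0.0024, 0.261]
tool_rot: [-0.001, -0.001, 1.0, 0.0]
wrist_force: [-0.1, 0.5, -4.9]
width: 0.0574
finger_force: 65.9
time: 32.67
tool_pos: [0.462, -0.0035, 0.2617]
tool_rot: [0.0, 0.001, 1.0, -0.0]
wrist_force: [0.3, -0.2, -4.7]
width: 0.0575
finger_force: 65.9
tcp [ 0.462  -0.0035  0.2618] w 0.0569 F 65.9 wf [ 0.5 -0.4 -4.7] t 32.725
held top z 0.1008 x 0.4607 xext 0.0602 bottom z 0.079 slope [ 0.003 -0.001]
floor pts 3702 mid [ 0.4496 -0.0023  0.0149] ext [0.0501 0.0742] z 0.0146 casetop z 0.0209 sq ((456.72979736328125, -1.7402153015136719), (84.32296752929688, 77.21691131591797), 82.58360290527344)
```

View pics/w18.png

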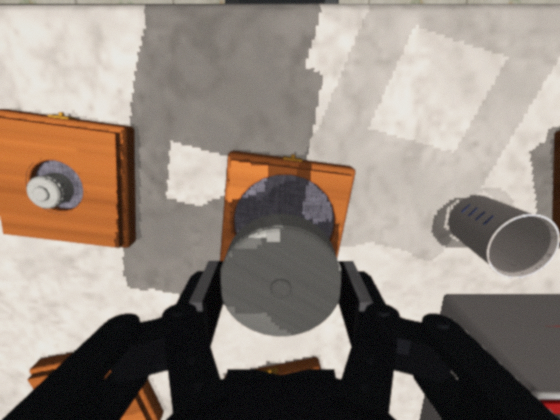

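Disc (column 280.5) against well (column 284.5): about 2.3 mm to go in y. The beaker is well clear on the right. Descend.

```bash
python3 -m handwheel '{"steps":[{"travel":[-0.8,2.3,15],"dr":[0,0,0],"claw":0.3},{"travel":[0,0,20],"dr":[0,0,0],"claw":0.3},{"travel":[0,0,16],"dr":[0,0,0],"claw":0.3},{"travel":[0,0,7],"dr":[0,0,0],"claw":0.3},{"travel":[0,0,0],"dr":[0,0,0],"claw":0.3}]}';python3 -m handwheel '{"steps":[{"travel":[0,0,1],"dr":[0,0,0],"claw":0.3},{"travel":[0,0,0],"dr":[0,0,0],"claw":0.3}]}';python3 -m handwheel '{"steps":[{"travel":[0,0,1],"dr":[0,0,0],"claw":0.3},{"travel":[0,0,0],"dr":[0,0,0],"claw":0.3}]}'
python3 -c "
from h import *
w=held(.030,tag='w19');well(w,(.462,-.0035),.034)"
```

```text
time: 33.35
tool_pos: [0.4625, -0.0005, 0.203]
tool_rot: [-0.001, -0.0, 1.0, 0.0]
wrist_force: [-0.4, 0.0, -5.2]
width: 0.0571
finger_force: 66.0
time: 33.6
tool_pos: [0.463, -0.0006, 0.2031]
tool_rot: [0.001, -0.0, 1.0, -0.0]
wrist_force: [0.2, 0.3, -4.9]
width: 0.0577
finger_force: 66.0
time: 33.85
tool_pos: [0.4627, -0.0005, 0.2017]
tool_rot: [0.0, -0.0, 1.0, -0.0]
wrist_force: [0.0, 0.6, -4.5]
width: 0.0573
finger_force: 66.0
tcp [ 0.4627 -0.0005  0.2017] w 0.0572 F 66.0 wf [-0.2 -0.6 -4.6] t 33.9
held top z 0.0414 x 0.4614 xext 0.0598 bottom z 0.0121 slope [ 0.001 -0.001]
floor pts 2697 mid [ 0.4433 -0.0023  0.0148] ext [0.0373 0.0745] z 0.0146 casetop z 0.0209 sq ((460.36175537109375, -2.3274574279785156), (84.39740753173828, 85.01344299316406), 82.4843978881836)
```

```bash
python3 -m handwheel '{"steps":[{"travel":[0,0,1],"dr":[0,0,0],"claw":0.3},{"travel":[0,0,1],"dr":[0,0,0],"claw":0.3},{"travel":[0,0,0],"dr":[0,0,0],"claw":0.3}]}';python3 -m handwheel '{"steps":[{"travel":[0,0,0.5],"dr":[0,0,0],"claw":0.3},{"travel":[0,0,0],"dr":[0,0,0],"claw":0.3}]}';python3 -m handwheel '{"steps":[{"travel":[0,0,0.5],"dr":[0,0,0],"claw":0.3},{"travel":[0,0,0],"dr":[0,0,0],"claw":0.3}]}';python3 -m handwheel '{"steps":[{"travel":[0,0,0.5],"dr":[0,0,0],"claw":0.3},{"travel":[0,0,0],"dr":[0,0,0],"claw":0.3}]}'
```

```text
time: 34.28
tool_pos: [0.4626, -0.0005, 0.1994]
tool_rot: [-0.0, -0.0, 1.0, 0.0]
wrist_force: [-0.3, 0.3, -4.9]
width: 0.0575
finger_force: 66.0
time: 34.52
tool_pos: [0.4627, -0.0005, 0.1991]
tool_rot: [-0.0, -0.0, 1.0, 0.0]
wrist_force: [0.4, 0.6, -5.4]
width: 0.0572
finger_force: 66.0
time: 34.78
tool_pos: [0.4626, -0.0005, 0.1986]
tool_rot: [-0.0, -0.0, 1.0, 0.0]
wrist_force: [0.1, -0.3, -3.8]
width: 0.0571
finger_force: 66.0
time: 35.02
tool_pos: [0.4626, -0.0005, 0.198]
tool_rot: [-0.0, -0.0, 1.0, 0.0]
wrist_force: [0.2, 0.2, -4.6]
width: 0.0568
finger_force: 66.0
```

```bash
python3 -m handwheel '{"steps":[{"travel":[0,0,0.5],"dr":[0,0,0],"claw":0.3},{"travel":[0,0,0],"dr":[0,0,0],"claw":0.3}]}';python3 -m handwheel '{"steps":[{"travel":[0,0,0.4],"dr":[0,0,0],"claw":0.3},{"travel":[0,0,0],"dr":[0,0,0],"claw":0.3}]}'
```

```text
time: 35.28
tool_pos: [0.4627, -0.0005, 0.1978]
tool_rot: [-0.0, -0.0, 1.0, -0.0]
wrist_force: [-1.4, 1.1, -0.6]
width: 0.0572
finger_force: 66.6
time: 35.52
tool_pos: [0.4627, -0.0005, 0.1978]
tool_rot: [-0.0, -0.0, 1.0, -0.0]
wrist_force: [-4.6, 0.9, 4.8]
width: 0.0573
finger_force: 67.1
```

Floor contact. Release, rise and check all four.

```bash
python3 -m handwheel '{"steps":[{"travel":[0,0,-0.2],"dr":[0,0,0],"claw":-0.4},{"travel":[0,0,0],"dr":[0,0,0],"claw":-0.48},{"travel":[0,0,0],"dr":[0,0,0],"claw":-0.6},{"travel":[0,0,0],"dr":[0,0,0],"claw":-0.8},{"travel":[0,0,0],"dr":[0,0,0],"claw":-0.8}]}';python3 -m handwheel '{"steps":[{"travel":[0,0,-8],"dr":[0,0,0],"claw":-0.8},{"travel":[0,0,-30],"dr":[0,0,0],"claw":-0.8},{"travel":[0,0,-50],"dr":[0,0,0],"claw":-0.8},{"travel":[0,0,-30],"dr":[0,0,0],"claw":-0.8},{"travel":[0,0,0],"dr":[0,0,0],"claw":-0.8}]}';python3 -m handwheel '{"steps":[{"travel":[20,0,-30],"dr":[0,0,0],"claw":-0.8},{"travel":[20,0,-30],"dr":[0,0,0],"claw":-0.8},{"travel":[0,0,0],"dr":[0,0,0],"claw":-0.8},{"travel":[0,0,0],"dr":[0,0,0],"claw":-0.8},{"travel":[0,0,0],"dr":[0,0,0],"claw":-0.8}]}'
python3 -c "
from h import *
placed((.462,-.0025),.03,.0385,.034,'w20')
im,d=bot.read_camera('scene');cv2.imwrite('pics/s20.png',cv2.resize(im[120:420,120:420,::-1],None,fx=2,fy=2))
v,u=np.mgrid[0:420,0:560];w=world('scene',u.ravel(),v.ravel(),d.ravel());w=w[d.ravel()>0]
for n,c,r,z in(('500',(.462,-.003),.03,.0385),('200',(.6563,-.003),.022,.0328),('100',(.637,-.177),.016,.0318),('50',(.4325,-.162),.011,.0328)):
    t=w[(np.hypot(w[:,0]-c[0],w[:,1]-c[1])<r+.006)&(abs(w[:,2]-z)<.0025)]
    if len(t): print(n,len(t),((t.min(0)+t.max(0))/2).round(4),np.ptp(t,axis=0).round(4))
"
```

```text
time: 36.15
tool_pos: [0.4627, -0.0005, 0.1974]
tool_rot: [0.0, -0.0, 1.0, -0.0]
wrist_force: [0.6, -0.4, 0.4]
width: 0.0768
finger_force: 0.0
time: 36.78
tool_pos: [0.4637, -0.0007, 0.3186]
tool_rot: [0.003, -0.0, 1.0, -0.001]
wrist_force: [-0.3, -0.3, -0.9]
width: 0.0769
finger_force: 0.0
time: 37.4
tool_pos: [0.4227, -0.0005, 0.3739]
tool_rot: [-0.001, -0.0, 1.0, 0.0]
wrist_force: [0.3, -0.4, -0.7]
width: 0.0769
finger_force: 0.0
tcp [ 0.4227 -0.0005  0.3741]
disc [ 0.4621 -0.0016  0.0376] [0.0602 0.0591 0.0042] slope/z [ 0.0012 -0.0007  0.0376]
floor pts 747 mid [ 0.4545 -0.0025  0.0151] ext [0.0592 0.0737] z 0.0149 casetop z 0.0211 sq ((460.4759826660156, -2.366252899169922), (84.17605590820312, 84.63998413085938), 82.45720672607422)
500 466 [ 0.4634 -0.0039  0.0385] [0.0592 0.0615 0.0049]
200 196 [ 0.6573 -0.0044  0.0327] [0.044  0.0453 0.0048]
100 145 [ 0.6377 -0.1779  0.0318] [0.0317 0.0319 0.005 ]
50 81 [ 0.4346 -0.1646  0.0328] [0.0223 0.0205 0.005 ]
```

View pics/s20.png

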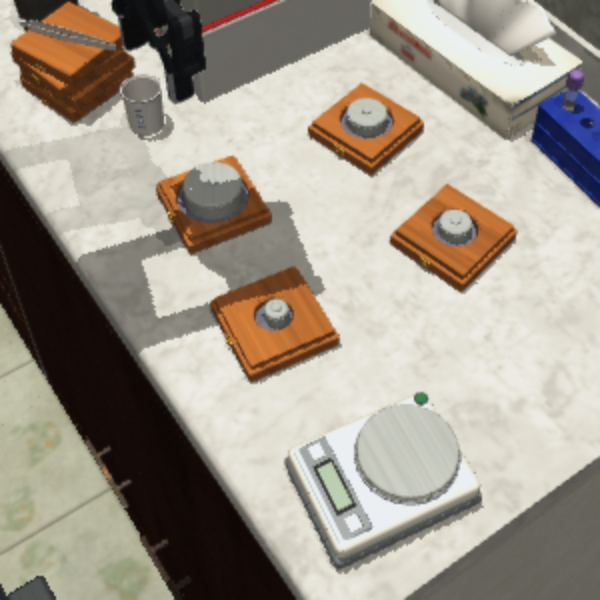

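View pics/w20.png

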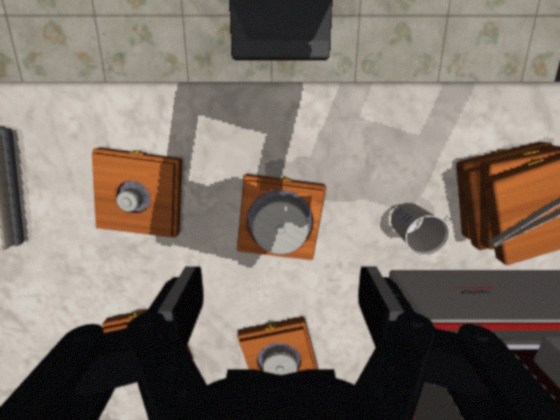

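All four lie flat in their own wells: w500 (215,190), w200 (367,117), w100 (455,226) and w50 (275,313) in the scene crop. The pan is empty and the beaker is still standing. Handing in.

```bash
python3 -c "
from rig import bot
print(bot.sign_off())"
```

```text
the job is handed in; nothing more can be done
None
```

All four weights came off the pan from the top down and lie flat in their own cases, the balance and beaker were not bumped, and the job was handed in at about 37 s.

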